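Discard a used blood-collection holder through the sharps bin's spring flap

ROBOT

A 6-joint arm with a two-finger parallel gripper is mounted at the origin on the work surface. World frame = base frame: x ahead of the robot, y to its left, z up, the work surface at z = 0. Lengths are in m, angles in rad, forces in N, time in s.
With the tool pointing down it reaches from about 0.4 to 0.825 m from the base axis. Payload 7 kg.
Tool frame: the origin (TCP) lies between the finger pads; the fingertips stand 22 mm ahead of it and the grasp point (between the pads) lies 3 mm ahead of it; z points along the fingers, y is the direction in which the jaws open and shut (so a half turn about z gives the same grasp; the last joint's range is limited). The gripper opens to 88 mm and grips with 3 to 60 N. Pads are 19 mm wide; open, the fingers measure 130 mm over their backs; the gripper's body (78 mm by 193 mm) begins 47 mm behind the grasp point.
Start: joints at [1.495, 0.359, 0.012, 0, -1.224, -0.288], TCP at [0.24, 0.631, 0.249] pointing down, gripper open.
Joint ranges: [-3.07, 3.07], [-1.43, 2.12], [-1.02, 1.25], [-3.03, 1.67], [-3.05, -0], [-3.03, 3.03]. Speed limits (rad/s): [2.39, 2.39, 3.01, 3.14, 3.14, 3.14].

INTERFACE

Orientations are given as [roll, pitch, yaw] about the fixed x, y, z axes, in that order (R = Rz(yaw) Ry(pitch) Rx(roll)).
In Python, from station import arm, optics gives the robot as it stands. The module is installed in compiled form; this text tells all that it offers.
- The arm moves only by the tool jog_arm, never from a script. Its argument "motion" is a list that holds one entry, the list of rows, each a list of 7 numbers: the shift along the tool's x, y, z in m, then the turn, a rotation vector about the tool's x, y, z in degrees, then the finger opening in m, from 0 to 0.0876. In form: [[[x, y, z, rx, ry, rz, grip], ...]]. A call has 1 to 8 rows; each row is the pose to reach, as a shift and turn from the pose measured when the call began, along the tool's axes at that moment; what a row does not reach only later rows make up. A row lasts 1/10 s, in which the tool goes at most 50 mm and 8.59 degrees, less where a joint would pass 70% of its speed; a pose out of reach is approached as far as the arm can. A call with a gripper value outside its range is refused whole. The fingers move at their own pace and stop on an object; "newtons" is the grip in N (left out, the last holds). Time passes only in rows, so rows that repeat a pose let the fingers close. It gives the time, the measured TCP pose, the force and the opening at its end, in the units of the state.
- arm.get_state(): the state, without advancing time (a new reading comes with each control period).
- optics.grab_frame(name): name is "scene" or "top" or "wrist"; returns the picture (480x640x3 uint8, red, green, blue); there is no depth.
- optics.camera_model(name): a dict with "mtx" (3x3 intrinsics, pixels), "R" (3x3) and "t" (3): a world point X has camera coordinates R X + t; the wrist camera has in their place "mount" (4x4, takes a point from camera to tool coordinates, whose origin is the TCP and whose axes are the flange's). Camera axes: x right, y down, z forward; pixel columns grow to the right and rows downward; lengths in m; the calibration is good to about 2 mm. A picture is of the moment at which its call begins: read the wrist's pose just before it. camera_model takes no time and is no camera call.
- arm.job_done(): hands the job in, once; it reports no verdict.
The state is a dict: "t": time; "q": joint angles; "qd": joint speeds; "joint_efforts": joint torques, N m; "eef_pos": TCP position; "ee_rot": TCP orientation; "force": force on the tool from outside, world axes, zero at the start; "moment": the same for the moment, N m; "width": finger opening in m.
Only numpy, scipy, OpenCV 4.12 (cv2) and the standard library are available. Lean on these libraries where they do the work, as an engineer would, in place of code of your own. Each camera call takes 0.05 s, during which the arm holds its last target.

TASK

Discard the used blood-collection holder, the one with the needle guard on its nose, in the sharps bin. Slide the bin's temporary closure fully open, take the used holder out of the tray by its barrel, never by the needle guard, push it down through the mouth and let it go there, keeping the spring flap held open until the holder has dropped inside; then let the flap swing shut and slide the temporary closure fully shut again. Leave the spare holder and everything else on the counter where it is.

Things in the scene. Friction and masses are not known exactly. Their poses are not given: they have to be found in the camera images.
- sharps_bin: Sharps bin fixed in a steel bench bracket, left or right of centre: pale box, dark lid, 192 mm wide (y), 190 high. Origin on the counter under the mouth's centre, z up; it runs from x = -86 mm (front) to +188. The mouth in the flat lid is 116 (x) by 150 mm (y). Empty below, floor 7 mm above the counter. Rails 8 mm high run along x on the lid at y = +-87 mm.
- mouth (a point): Centre of the bin's mouth, level with the lid's top (190 mm above the counter); axes as the bin's.
- closure (a joint): Temporary closure: flat grey shutter 124 x 166 mm and 4 mm thick lying on the lid; it slides along the bin's +x. 0 = fully shut (covers the mouth), 0.123 m = fully open (mouth clear). Stays where it is left; slides with about 3 N.
- closure_grip (a point): Middle of the top edge of the closure's upright grip rib, 224 mm above the counter and moving with the closure (46 mm on the bin's +x side of the mouth's centre when fully shut). The rib is 10 mm thick along the bin's x, 70 mm long along its y and 30 mm tall above the shutter plate.
- flap (a joint): Spring flap 4 to 7 mm under the lid's top, filling the mouth: 110 (bin x) by 144 mm (y), 3 mm thick. 0 = shut, level; swings down into the bin to 1.45 rad about the edge at the back (+x) of the mouth. A light spring (0.05 N m shut, 0.18 N m wide open) shuts it within about half a second once freed; it can be pressed down with the fingers or a held part.
- flap_hinge (a point): Middle of the flap's hinge line: 56 mm on the bin's +x side of the mouth's centre, 5.5 mm below the lid's top; the hinge runs along the bin's y.
- used_holder: Used blood-collection holder, off-white, about 20 g, on its side: barrel 19 mm in diameter, 46 mm long; rear flange 34 mm wide, 3 mm thick; on the nose a hub 11 mm in diameter and the closed needle guard. Origin under the barrel's middle on the surface it lies on (barrel axis 9.5 mm above); x along the barrel to the nose: flange end at -26 mm, guard tip at +77 mm.
- needle_guard: Closed needle guard, part of the used holder: 12 mm wide, 10 mm high, from 35 to 77 mm in front of the holder's origin. Its frame is the used holder's own. Not to be gripped.
- spare_holder: Clean spare holder with the same barrel and flange but no needle guard (only a 4 mm stub on the nose, overall 53 mm). Origin and axes as the used holder's. Stays in the tray.
- tray: Grey plastic injection tray, fixed: its x from -80 to +170 mm, its y from -130 to +130 mm, floor 4 mm thick, outer walls 22 mm high. Origin on the counter. Dividers 12 mm high make two front compartments side by side (y above and below 0, x below 107 mm), one with the used, one with the spare holder, and a back strip with the tape roll and plaster box.
- tape_roll: Roll of tape, 46 mm across, 18 mm high, lying in the tray's back strip. Origin under its centre. Bystander.
- plaster_box: Small white carton 36 x 75 x 26 mm in the tray's back strip. Origin under its centre. Bystander.
- tube_rack: White rack 56 x 104 mm with capped blood tubes, 84 mm high. Origin under its centre. Bystander.
- gel_bottle: Bottle 60 mm across, 150 mm high. Origin under its centre. Bystander.
- swab_jar: Glass jar 64 mm across, 85 mm high. Origin under its centre. Bystander.
- wipe_box: Open carton of wipe sachets, 75 x 130 mm, about 70 mm high. Origin under its centre. Bystander.

How it is judged:
By the outcome, as a careful person would: the job done as asked, in the order asked, and still so for the second after the job is handed in, with the robot touching nothing.
It also fails if it takes over 67 s, if anything falls off the work surface, if the arm or the gripper's body presses on something with over 40 N, if the wrist force passes 120 N, or if a joint passes its speed limit or range.

## Working session

There is one attempt and no reset: what is moved stays moved. The work goes in short steps, Python scripts to look and compute and a tool call to move; the robot and the scene stay as the last step left them, time stands still between calls to the robot, and variables do not carry over. Pictures are saved under pics/ and viewed, and the job is handed in when it is done.

Besides the shell and the picture viewer there is one more tool, called as a command line: name --argument value ..., lists and objects as JSON in quotes. jog_arm: Moves the arm, as the interface text tells. Its arguments: {"type":"object","properties":{"motion":{"type":"array","items":{"type":"array","items":{"type":"array","items":{"type":"number"}}}},"newtons":{"type":"number"}},"required":["motion"]}

```bash
mkdir -p pics; python3 - <<'E'
from station import arm, optics
import cv2
s=arm.get_state(); print({k:(v if not hasattr(v,'round') else v) for k,v in s.items()})
for n in ['scene','top']:
    im=optics.grab_frame(n); cv2.imwrite(f'pics/{n}0.png',im[:,:,::-1])
    print(n,optics.camera_model(n))
print(optics.camera_model('wrist'))
E
```

```text
{'t': 0.0, 'q': array([ 1.49512277e+00,  3.59402091e-01,  1.10429327e-02, -3.51045298e-04,
       -1.22409743e+00, -2.88144862e-01]), 'qd': array([-0.00108147, -0.00054686,  0.0004024 , -0.0009622 ,  0.00230014,
        0.00090791]), 'joint_efforts': array([-4.90927687e-04, -5.82709408e+01,  2.93050164e+01,  6.99723691e+00,
        6.90123779e-03, -1.47625233e-04]), 'eef_pos': array([0.2400276 , 0.63038853, 0.24760573]), 'ee_rot': array([ 3.13990705e+00, -1.55452946e-04, -3.63937848e-01]), 'force': array([-0.44543872,  0.00750269, -0.4170879 ]), 'moment': array([0.02565516, 0.00577244, 0.00860302]), 'width': 0.08761983010412373}
scene {'mtx': array([[571.23261585,   0.        , 317.60793698],
       [  0.        , 571.23261585, 239.38716793],
       [  0.        ,   0.        ,   1.        ]]), 'R': array([[ 0.73369505,  0.67927443, -0.01666798],
       [ 0.49266901, -0.54871297, -0.67541937],
       [-0.46794105,  0.48734005, -0.73724545]]), 't': array([-0.41391457, -0.1777963 ,  1.79220913])}
top {'mtx': array([[572.24594162,   0.        , 317.19036537],
       [  0.        , 572.24594162, 246.71446754],
       [  0.        ,   0.        ,   1.        ]]), 'R': array([[ 0.01546445, -0.99974162,  0.01665982],
       [-0.99241095, -0.0173796 , -0.12173107],
       [ 0.12198915, -0.01465088, -0.9924233 ]]), 't': array([-0.02215278,  0.57761919,  1.74447414])}
{'mtx': array([[428.63517867,   0.        , 317.83118214],
       [  0.        , 428.63517867, 240.85444446],
       [  0.        ,   0.        ,   1.        ]]), 'mount': array([[-5.10205654e-04, -9.60238468e-01, -2.79180632e-01,
         7.62527114e-02],
       [ 9.99999792e-01, -6.00242050e-04,  2.37014860e-04,
        -1.09821619e-03],
       [-3.95166741e-04, -2.79180453e-01,  9.60238574e-01,
        -1.35782430e-01],
       [ 0.00000000e+00,  0.00000000e+00,  0.00000000e+00,
         1.00000000e+00]])}
```

View pics/scene0.png

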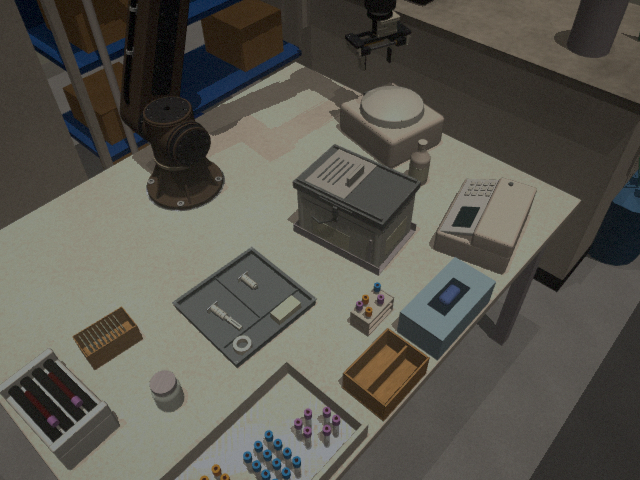

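View pics/top0.png

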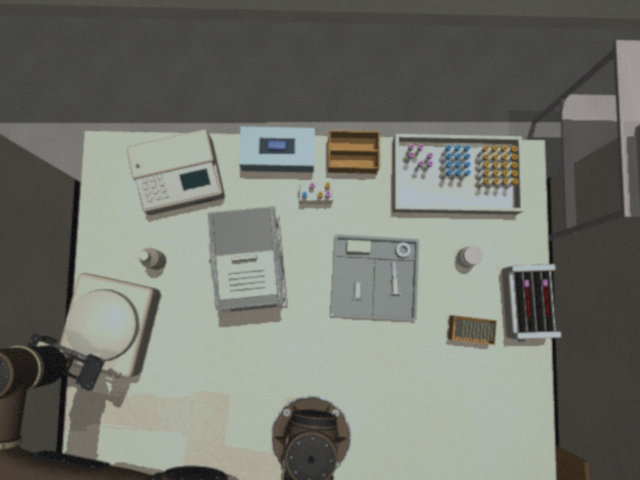

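The top view shows the bin at about (247,258) with its rib near (244,257), the tray at (375,278), the used holder at (395,278) and the spare at (357,290). I'll zoom in to measure.

```bash
cat > h.py <<'E'
import numpy as np, cv2
from station import arm, optics
from scipy.spatial.transform import Rotation as Ro
def ray(name,uv,st=None):
    m=optics.camera_model(name); d=np.linalg.inv(m['mtx'])@np.array([uv[0],uv[1],1.])
    if name=='wrist':
        T=np.eye(4);T[:3,:3]=Ro.from_euler('xyz',st['ee_rot']).as_matrix();T[:3,3]=st['eef_pos']
        T=T@m['mount'];return T[:3,3],T[:3,:3]@d
    return -m['R'].T@m['t'],m['R'].T@d
def onz(name,uv,z,st=None):
    o,d=ray(name,uv,st);return o+d*(z-o[2])/d[2]
def proj(name,X,st=None):
    m=optics.camera_model(name);X=np.asarray(X,float)
    if name=='wrist':
        T=np.eye(4);T[:3,:3]=Ro.from_euler('xyz',st['ee_rot']).as_matrix();T[:3,3]=st['eef_pos']
        T=np.linalg.inv(T@m['mount']);c=T[:3,:3]@X+T[:3,3]
    else: c=m['R']@X+m['t']
    p=m['mtx']@c;return p[:2]/p[2]
def zoom(src,x0,y0,w,h,k,out):
    im=cv2.imread(src)[y0:y0+h,x0:x0+w];cv2.imwrite(out,cv2.resize(im,None,fx=k,fy=k,interpolation=cv2.INTER_CUBIC))
E
python3 - <<'E'
from h import *
zoom('pics/top0.png',195,195,110,130,4.5,'pics/z1.png')
zoom('pics/top0.png',320,225,110,105,5,'pics/z2.png')
zoom('pics/scene0.png',280,135,150,140,4,'pics/z3.png')
zoom('pics/scene0.png',170,245,150,120,5,'pics/z4.png')
E
```

```text
(no output)
```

View pics/z1.png

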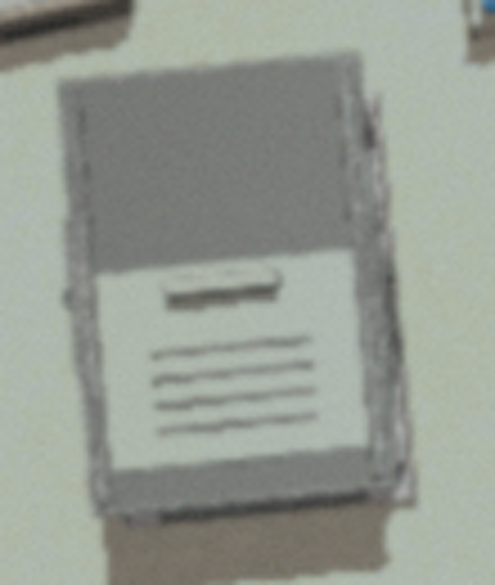

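View pics/z2.png

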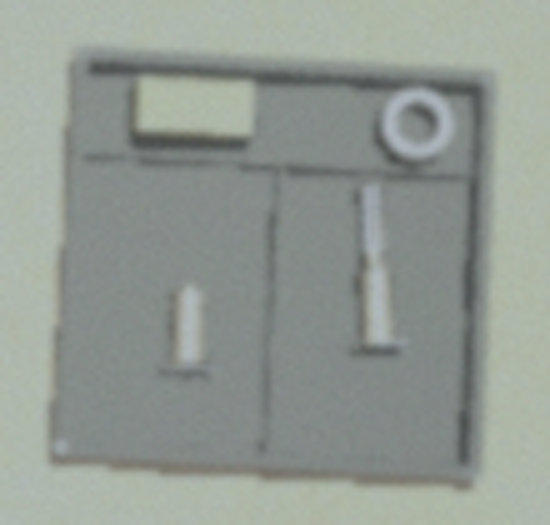

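View pics/z3.png

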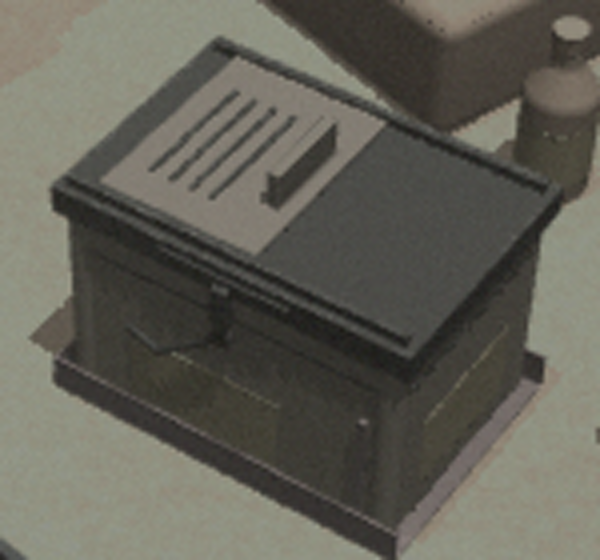

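View pics/z4.png

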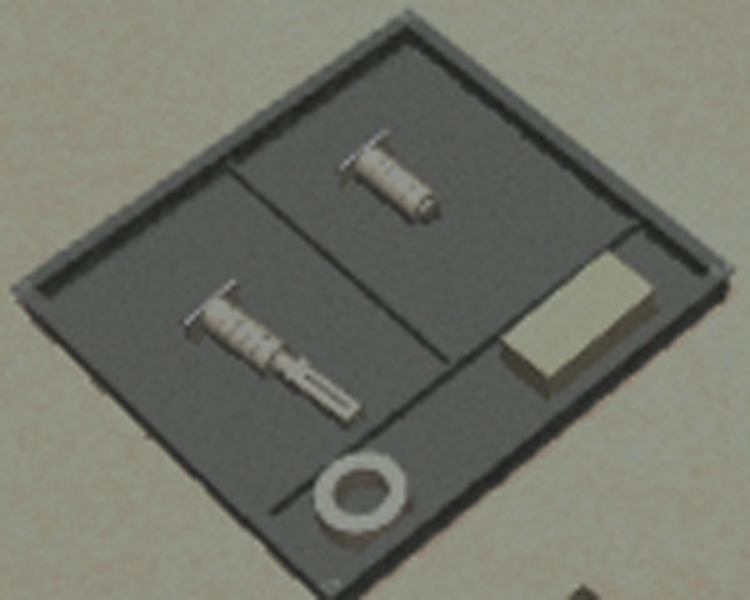

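```bash
python3 - <<'E'
from h import *
def o(x0,y0,k,p): return (x0+(p[0]+.5)/k-.5,y0+(p[1]+.5)/k-.5)
for n,x0,y0,k,P in [('top',195,195,4.5,[(93,270),(355,247),(368,447),(112,468)]),('scene',280,135,4,[(385,120),(265,255),(105,180),(235,52)])]:
    print(n,'shutter',*[onz(n,o(x0,y0,k,p),.194)[:2].round(4) for p in P])
for n,x0,y0,k,P in [('top',195,195,4.5,[(165,282),(165,270),(282,264),(280,276)]),('scene',280,135,4,[(335,122),(270,175)])]:
    print(n,'rib',*[onz(n,o(x0,y0,k,p),.224)[:2].round(4) for p in P])
for n,x0,y0,k,P in [('top',320,225,5,[(377,347),(376,335),(372,265),(372,183)]),('scene',170,245,5,[(212,308),(355,408)])]:
    print(n,'holder',*[onz(n,o(x0,y0,k,p),.0135)[:2].round(4) for p in P])
for n,x0,y0,k,P in [('top',320,225,5,[(188,373),(191,285)]),('scene',170,245,5,[(362,158),(428,210)])]:
    print(n,'spare',*[onz(n,o(x0,y0,k,p),.0135)[:2].round(4) for p in P])
for n,x0,y0,k,P in [('top',320,225,5,[(75,50),(492,75),(475,485),(52,460)])]:
    print(n,'tray',*[onz(n,o(x0,y0,k,p),.022)[:2].round(4) for p in P])
E
```

```text
top shutter [0.531  0.2766] [0.5483 0.1131] [0.4232 0.1019] [0.4077 0.2602]
scene shutter [0.5263 0.2765] [0.5525 0.123 ] [0.4273 0.1071] [0.4028 0.2641]
top rib [0.5211 0.2273] [0.5286 0.2275] [0.5335 0.1558] [0.5261 0.1568]
scene rib [0.5244 0.2243] [0.5267 0.1568]
top holder [ 0.436  -0.2584] [ 0.4435 -0.2578] [ 0.4873 -0.2553] [ 0.5389 -0.2553]
scene holder [ 0.4371 -0.2577] [ 0.5364 -0.2495]
top spare [ 0.4179 -0.1402] [ 0.4729 -0.1417]
scene spare [ 0.4211 -0.1407] [ 0.4727 -0.141 ]
top tray [ 0.6189 -0.067 ] [ 0.6077 -0.3299] [ 0.3515 -0.3178] [ 0.3628 -0.0558]
```

```bash
cat >> h.py <<'E'
def to(p,yaw):
    s=arm.get_state();R=Ro.from_euler('xyz',s['ee_rot']);T=Ro.from_euler('xyz',[np.pi,0,yaw])
    d=R.inv().apply(np.array(p)-s['eef_pos']);r=np.degrees((R.inv()*T).as_rotvec())
    print('t',round(s['t'],2),'pos',s['eef_pos'].round(4),'rpy',s['ee_rot'].round(3),'F',s['force'].round(1),'w',round(s['width'],4),'q',s['q'].round(2));print('shift',d.round(4),'rot',r.round(2))
E
python3 - <<'E'
from h import *
to([.525,.193,.33],-1.466)
E
```

```text
t 0.1 pos [0.24   0.6304 0.2477] rpy [ 3.14  -0.    -0.364] F [-0.4 -0.3 -1. ] w 0.0877 q [ 1.5   0.36  0.01 -0.   -1.22 -0.29]
shift [ 0.422   0.3075 -0.0818] rot [ 7.000e-02 -5.000e-02  6.315e+01]
```

jog_arm --motion '[[[0.03, 0.02, -0.04, 0, 0, 8, 0.05], [0.09, 0.065, -0.082, 0, 0, 16, 0.05], [0.15, 0.11, -0.082, 0, 0, 24, 0.05], [0.21, 0.15, -0.082, 0, 0, 32, 0.05], [0.26, 0.19, -0.082, 0, 0, 40, 0.05], [0.32, 0.23, -0.082, 0, 0, 48, 0.05], [0.37, 0.27, -0.082, 0, 0, 56, 0.05], [0.422, 0.3075, -0.082, 0, 0, 63.1, 0.05]]]'

```text
t: 0.9
eef_pos: [0.4462, 0.3138, 0.3285]
ee_rot: [3.141, -0.001, -1.47]
force: [1.6, 0.2, 0.5]
width: 0.05
```

jog_arm --motion '[[[0, 0, 0, 0, 0, 0, 0.05], [0, 0, 0, 0, 0, 0, 0.05]]]'

```text
t: 1.1
eef_pos: [0.4468, 0.3125, 0.3284]
ee_rot: [3.141, -0.001, -1.473]
force: [-0.8, 0.7, -0.7]
width: 0.0505
```

```bash
python3 - <<'E'
from h import *
to([.525,.193,.33],-1.466)
s=arm.get_state();im=optics.grab_frame('wrist');cv2.imwrite('pics/w1.png',im[:,:,::-1]);np.save('w1.npy',np.r_[s['eef_pos'],s['ee_rot']])
E
```

```text
t 1.1 pos [0.4468 0.3125 0.3284] rpy [ 3.141e+00 -1.000e-03 -1.473e+00] F [-0.8  0.7 -0.7] w 0.0505 q [ 0.97  0.1  -0.14  0.   -1.33 -0.87]
shift [ 0.1266 -0.0662 -0.0015] rot [ 0.05 -0.07 -0.39]
```

View pics/w1.png

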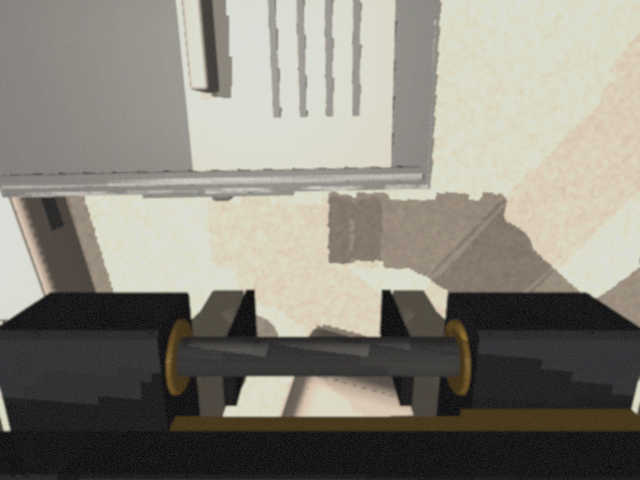

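jog_arm --motion '[[[0.03, -0.035, 0, 0, 0, 0, 0.05], [0.04, -0.066, 0, 0, 0, -0.4, 0.05], [0.04, -0.066, 0, 0, 0, -0.4, 0.05], [0.04, -0.066, 0, 0, 0, -0.4, 0.05]]]'

```text
t: 1.55
eef_pos: [0.5157, 0.2813, 0.3273]
ee_rot: [3.139, -0.002, -1.463]
force: [-0.2, -0.0, -0.4]
width: 0.0501
```

```bash
python3 - <<'E'
from h import *
to([.525,.193,.33],-1.466)
s=arm.get_state();im=optics.grab_frame('wrist');cv2.imwrite('pics/w2.png',im[:,:,::-1]);np.save('w2.npy',np.r_[s['eef_pos'],s['ee_rot']])
E
```

```text
t 1.55 pos [0.5157 0.2813 0.3273] rpy [ 3.139e+00 -2.000e-03 -1.463e+00] F [-0.2 -0.  -0.4] w 0.0501 q [ 0.83  0.18 -0.06 -0.   -1.34 -0.72]
shift [ 0.0888  0.0003 -0.0026] rot [ 0.14 -0.12  0.17]
```

View pics/w2.png

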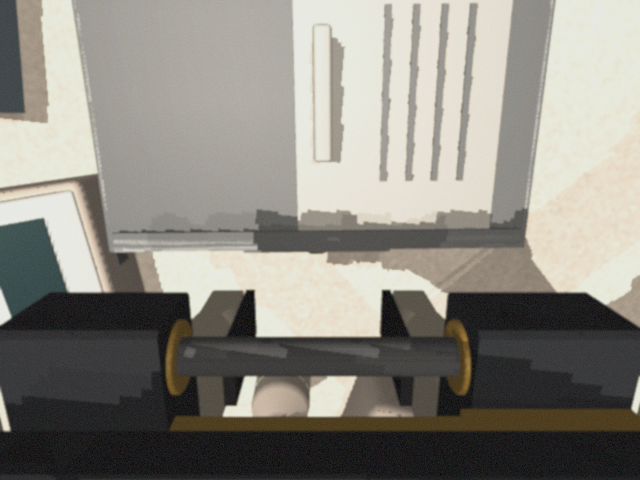

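The rib's top face runs from (321,25) to (322,160), and the shutter edges are vertical in the image, so the yaw is good.

```bash
python3 - <<'E'
from h import *
w=np.load('w2.npy');st={'eef_pos':w[:3],'ee_rot':w[3:]}
P=[onz('wrist',p,.224,st)[:2] for p in [(321.5,25),(322.5,160),(313,90),(331,90)]];print(P)
c=(P[0]+P[1])/2;d=P[1]-P[0];print(c,'yaw',np.arctan2(-d[0],d[1]),np.hypot(*d))
for p in [(293,0),(299,229),(513,0),(492,228)]: print(onz('wrist',p,.194,st)[:2].round(4))
to([*c,.222],-1.466)
E
```

```text
[array([0.52766375, 0.16230808]), array([0.51971885, 0.2294187 ]), array([0.5287105 , 0.19374451]), array([0.51927427, 0.19272717])]
[0.5236913  0.19586339] yaw 0.11783664485808788 0.06757926520547496
[0.5453 0.1457]
[0.5293 0.2777]
[0.4222 0.1324]
[0.405  0.2637]
t 1.6 pos [0.5153 0.2813 0.3276] rpy [ 3.140e+00 -2.000e-03 -1.462e+00] F [-0.2 -0.   0.6] w 0.05 q [ 0.83  0.18 -0.06 -0.   -1.34 -0.72]
shift [0.0857 0.0007 0.1058] rot [ 0.11 -0.1   0.2 ]
```

jog_arm --motion '[[[0.04, 0, 0, 0, 0, -0.3, 0.05], [0.086, 0.0005, 0, 0, 0, -0.3, 0.05], [0.086, 0.0005, 0.03, 0, 0, -0.3, 0.05], [0.086, 0.0005, 0.06, 0, 0, -0.3, 0.05], [0.086, 0.0005, 0.09, 0, 0, -0.3, 0.05], [0.086, 0.0005, 0.104, 0, 0, -0.3, 0.05], [0.086, 0.0005, 0.104, 0, 0, -0.3, 0.05], [0.086, 0.0005, 0.104, 0, 0, -0.3, 0.005]]]' --newtons 25

```text
t: 2.4
eef_pos: [0.5237, 0.1965, 0.2245]
ee_rot: [3.14, -0.002, -1.455]
force: [-0.1, 0.4, 0.2]
width: 0.0455
```

jog_arm --motion '[[[0, 0, 0, 0, 0, 0, 0.005], [0, 0, 0, 0, 0, 0, 0.005], [0, 0, 0, 0, 0, 0, 0.005]]]'

```text
t: 2.7
eef_pos: [0.524, 0.1969, 0.2254]
ee_rot: [-3.142, -0.001, -1.455]
force: [-0.2, 0.6, -1.0]
width: 0.0236
```

```bash
python3 - <<'E'
from h import *
s=arm.get_state();p=s['eef_pos'];a=.116
to(p+.125*np.array([np.cos(a),np.sin(a),0]),-1.455)
E
```

```text
t 2.7 pos [0.524  0.1969 0.2254] rpy [-3.142e+00 -1.000e-03 -1.455e+00] F [-0.2  0.6 -1. ] w 0.0236 q [ 0.71  0.19 -0.28  0.   -1.1  -0.59]
shift [-0.    -0.125  0.   ] rot [-0.   -0.05 -0.  ]
```

jog_arm --motion '[[[0, 0, 0.002, 0, 0, 0, 0.005], [0, 0, 0.002, 0, 0, 0, 0.005], [0, 0, 0.002, 0, 0, 0, 0.005], [0, 0, 0.002, 0, 0, 0, 0.005]]]'

```text
t: 3.1
eef_pos: [0.5238, 0.1968, 0.2234]
ee_rot: [3.141, -0.001, -1.455]
force: [-1.9, 0.6, 1.3]
width: 0.0092
```

jog_arm --motion '[[[0, -0.015, 0, 0, 0, 0, 0.005], [0, -0.035, 0, 0, 0, 0, 0.005], [0, -0.055, 0, 0, 0, 0, 0.005], [0, -0.075, 0, 0, 0, 0, 0.005], [0, -0.095, 0, 0, 0, 0, 0.005], [0, -0.112, 0, 0, 0, 0, 0.005], [0, -0.12, 0, 0, 0, 0, 0.005], [0, -0.124, 0, 0, 0, 0, 0.005]]]'

```text
t: 3.9
eef_pos: [0.6442, 0.211, 0.2232]
ee_rot: [3.134, -0.001, -1.455]
force: [-27.3, 2.3, 18.2]
width: 0.0097
```

jog_arm --motion '[[[0, -0.003, 0, 0, 0, 0, 0.005], [0, -0.003, 0, 0, 0, 0, 0.005]]]'

```text
t: 4.1
eef_pos: [0.6441, 0.2111, 0.2233]
ee_rot: [3.129, -0.002, -1.455]
force: [-16.3, 1.2, 10.0]
width: 0.0096
```

jog_arm --motion '[[[0, 0.0005, 0, 0, 0, 0, 0.05], [0, 0.0005, 0, 0, 0, 0, 0.05], [0, 0.0005, 0, 0, 0, 0, 0.05], [0, 0, -0.04, 0, 0, 0, 0.05], [0, 0, -0.08, 0, 0, 0, 0.05], [0, 0, -0.1, 0, 0, 0, 0.05]]]'

```text
t: 4.7
eef_pos: [0.6468, 0.2114, 0.3271]
ee_rot: [3.133, -0.001, -1.455]
force: [-0.1, 0.8, -0.5]
width: 0.0482
```

```bash
python3 - <<'E'
from h import *
to([.47,-.256,.2],-3.1)
for n in ['wrist','scene']:
    im=optics.grab_frame(n);cv2.imwrite(f'pics/{n}3.png',im[:,:,::-1])
im=optics.grab_frame('top');cv2.imwrite('pics/top3.png',im[:,:,::-1])
zoom('pics/top3.png',195,195,110,130,4.5,'pics/z5.png')
E
```

```text
t 4.7 pos [0.6468 0.2114 0.3271] rpy [ 3.133e+00 -1.000e-03 -1.455e+00] F [-0.1  0.8 -0.5] w 0.0482 q [ 0.6   0.34  0.16 -0.   -1.4  -0.48]
shift [0.4438 0.2284 0.1295] rot [ 0.3  -0.43 94.24]
```

View pics/wrist3.png

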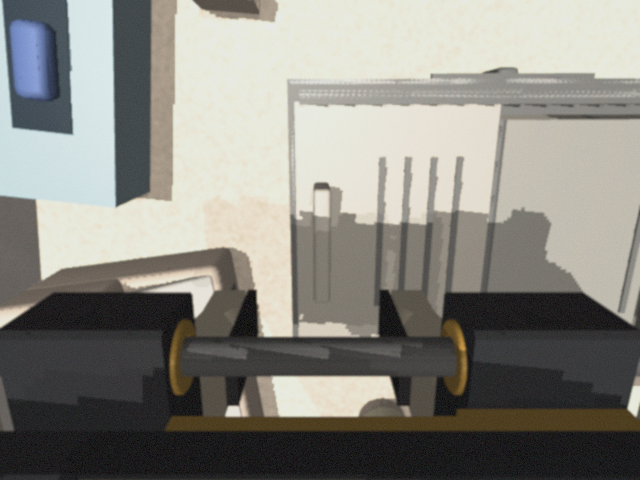

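View pics/scene3.png

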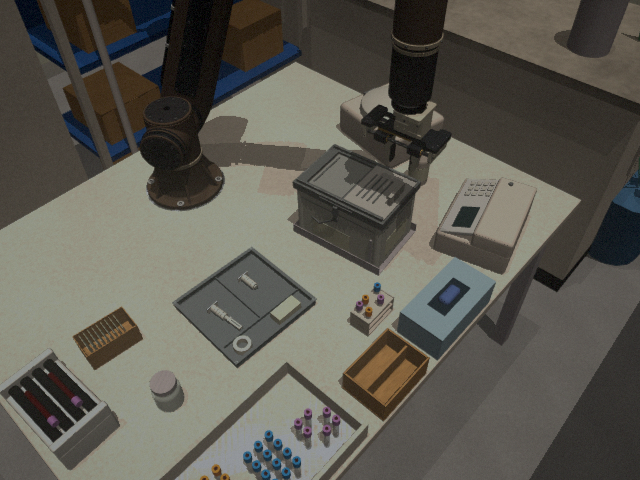

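View pics/z5.png

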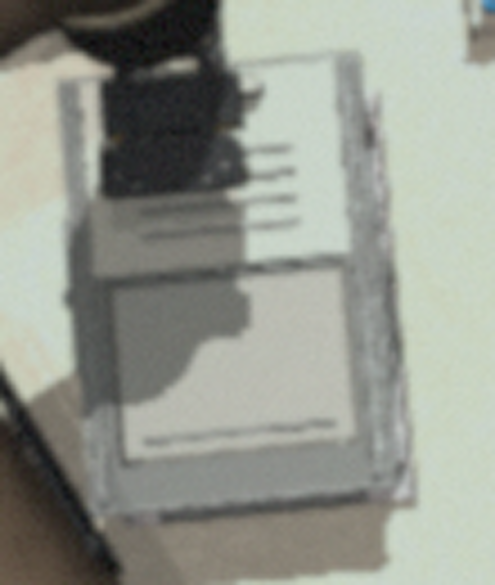

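```bash
python3 - <<'E'
from h import *
s=arm.get_state();st=s
a=.116;ax=np.array([np.cos(a),np.sin(a)])
r=onz('wrist',(322,245),.224,st)[:2];print('rib',r,(r-[.5237,.1957])@ax)
for p in [(500,106),(487,290),(292,106),(297,300)]: print('plate edges',(onz('wrist',p,.194,st)[:2]-[.478,.1905])@ax)
def o(x0,y0,k,p): return (x0+(p[0]+.5)/k-.5,y0+(p[1]+.5)/k-.5)
Q=np.array([onz('top',o(195,195,4.5,p),.19)[:2] for p in [(112,285),(343,265),(355,440),(124,462)]]);print(Q.round(4),Q.mean(0))
E
```

```text
rib [0.64442901 0.20762128] 0.1212974267714575
plate edges 0.060793175657375687
plate edges 0.05566573385099583
plate edges 0.18466038618333686
plate edges 0.18354044864615549
[[0.5221 0.265 ]
 [0.5373 0.1206]
 [0.4276 0.1103]
 [0.4116 0.2535]] [0.47465575 0.18734496]
```

The shutter is open: its edge is at bin x of about 60 mm and it's against the stop. Next is the used holder.

jog_arm --motion '[[[0.04, 0.02, 0, 0, 0, 8.5, 0.05], [0.08, 0.04, 0, 0, 0, 17, 0.05], [0.12, 0.06, 0, 0, 0, 25, 0.05], [0.17, 0.08, 0, 0, 0, 34, 0.05], [0.22, 0.1, 0, 0, 0, 42, 0.05], [0.27, 0.12, 0, 0, 0, 51, 0.05], [0.32, 0.14, 0, 0, 0, 59, 0.05], [0.37, 0.16, 0.02, 0, 0, 68, 0.05]]]'

```text
t: 5.65
eef_pos: [0.5348, -0.156, 0.313]
ee_rot: [3.14, -0.008, -2.641]
force: [0.6, -0.4, 0.7]
width: 0.05
```

```bash
python3 - <<'E'
from h import *
to([.51,-.256,.2],-3.09)
E
```

```text
t 5.65 pos [ 0.5348 -0.156   0.313 ] rpy [ 3.14  -0.008 -2.641] F [ 0.6 -0.4  0.7] w 0.05 q [ 0.07  0.13 -0.14  0.   -1.3  -1.14]
shift [ 0.0688 -0.0761  0.1134] rot [ 0.   -0.47 25.72]
```

jog_arm --motion '[[[0.025, -0.025, 0.03, 0, 0, 8, 0.05], [0.05, -0.05, 0.07, 0, -0.3, 16, 0.05], [0.069, -0.076, 0.11, 0, -0.5, 24, 0.05], [0.069, -0.076, 0.113, 0, -0.5, 25.7, 0.05], [0.069, -0.076, 0.113, 0, -0.5, 25.7, 0.05], [0.069, -0.076, 0.113, 0, -0.5, 25.7, 0.05]]]'

```text
t: 6.25
eef_pos: [0.5103, -0.2559, 0.2008]
ee_rot: [-3.141, 0.001, -3.088]
force: [-0.4, -1.0, 0.3]
width: 0.0499
```

```bash
python3 - <<'E'
from h import *
to([.51,-.256,.2],-3.09)
s=arm.get_state();im=optics.grab_frame('wrist');cv2.imwrite('pics/w4.png',im[:,:,::-1]);np.save('w4.npy',np.r_[s['eef_pos'],s['ee_rot']])
E
```

```text
t 6.25 pos [ 0.5103 -0.2559  0.2008] rpy [-3.141e+00  1.000e-03 -3.088e+00] F [-0.4 -1.   0.3] w 0.0499 q [-0.12  0.22 -0.29  0.   -1.05 -1.39]
shift [ 0.0003 -0.0001  0.0008] rot [-0.01  0.04  0.13]
```

View pics/w4.png

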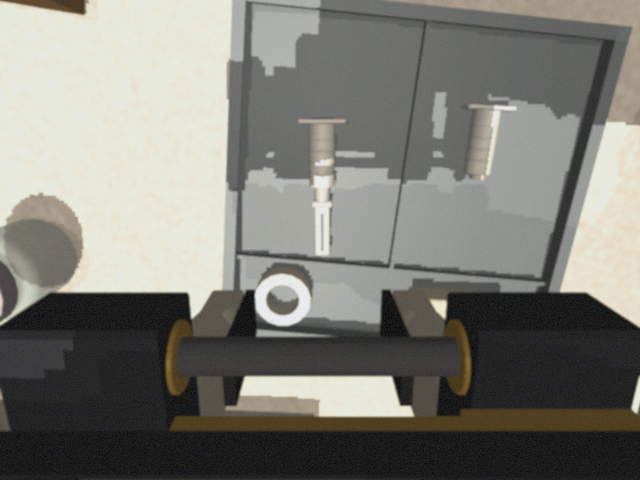

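The flange is at (322,121), the barrel spans rows 121–180 and the guard tip is at (322,254). The holder axis lies along the tool x axis.

```bash
python3 - <<'E'
from h import *
w=np.load('w4.npy');st={'eef_pos':w[:3],'ee_rot':w[3:]}
F=onz('wrist',(322,119.5),.0135,st);B=onz('wrist',(322,180),.0135,st);T=onz('wrist',(322,254),.013,st);print(F,B,T)
d=(T-F)[:2];L=np.hypot(*d);d/=L;print(L,np.arctan2(d[1],d[0]))
c=F[:2]+.026*d;c2=T[:2]-.077*d;print(c,c2)
c=(c+c2)/2
to([*c,.03],np.arctan2(d[1],d[0])-np.pi)
# flange left/right ends
E
```

```text
[ 0.43851429 -0.25625681  0.0135    ] [ 0.48234158 -0.25379717  0.0135    ] [ 0.54109802 -0.25049554  0.013     ]
0.10274537673587195 0.05610277099790123
[ 0.46447339 -0.25479891] [ 0.46421916 -0.25481319]
t 6.3 pos [ 0.5108 -0.2556  0.2015] rpy [-3.141e+00  2.000e-03 -3.087e+00] F [ 0.4 -0.4  0.9] w 0.0498 q [-0.12  0.22 -0.29  0.   -1.05 -1.4 ]
shift [0.0467 0.0034 0.1714] rot [-0.02  0.12 -0.11]
```

jog_arm --motion '[[[0.02, 0.001, 0.03, 0, 0, 0, 0.05], [0.047, 0.003, 0.06, 0, 0, 0, 0.05], [0.047, 0.003, 0.1, 0, 0, 0, 0.05], [0.047, 0.003, 0.14, 0, 0, 0, 0.05], [0.047, 0.003, 0.16, 0, 0, 0, 0.05], [0.047, 0.003, 0.17, 0, 0, 0, 0.05], [0.047, 0.003, 0.172, 0, 0, 0, 0.05], [0.047, 0.003, 0.172, 0, 0, 0, 0.05]]]'

```text
t: 7.1
eef_pos: [0.4653, -0.255, 0.0305]
ee_rot: [-3.141, 0.004, -3.086]
force: [-0.1, 0.3, -0.1]
width: 0.05
```

```bash
python3 - <<'E'
from h import *
to([.4643,-.2548,.0285],-3.087)
im=optics.grab_frame('wrist');cv2.imwrite('pics/w5.png',im[:,:,::-1])
E
```

```text
t 7.1 pos [ 0.4653 -0.255   0.0305] rpy [-3.141  0.004 -3.086] F [-0.1  0.3 -0.1] w 0.05 q [-0.13  0.37 -0.56  0.   -0.63 -1.38]
shift [0.001  0.0003 0.002 ] rot [-0.06  0.22  0.06]
```

View pics/w5.png

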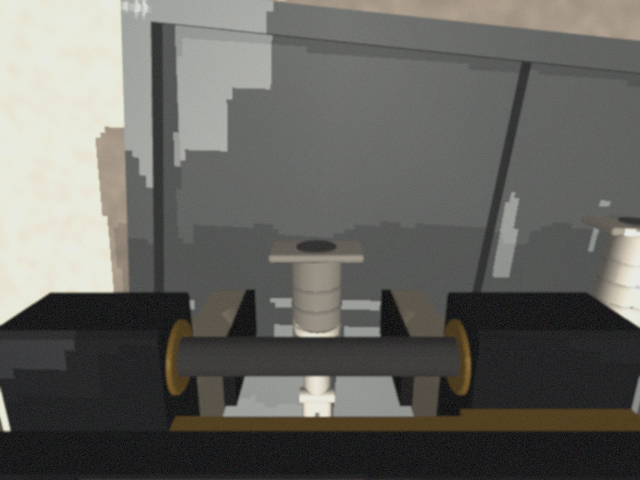

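The barrel is centred between the fingers and the guard is well clear behind them. Closing the gripper.

jog_arm --motion '[[[0.001, 0, 0.002, 0, 0, 0, 0.015], [0.001, 0, 0.002, 0, 0, 0, 0.015], [0.001, 0, 0.002, 0, 0, 0, 0.012], [0.001, 0, 0.002, 0, 0, 0, 0.012], [0.001, 0, 0.002, 0, 0, 0, 0.012], [0.001, 0, 0.002, 0, 0, 0, 0.012], [0.001, 0, 0.002, 0, 0, 0, 0.012]]]' --newtons 25

```text
t: 7.85
eef_pos: [0.4644, -0.2553, 0.0289]
ee_rot: [-3.14, 0.004, -3.086]
force: [-0.5, 1.0, 3.2]
width: 0.0182
```

jog_arm --motion '[[[0, 0, -0.01, 0, 0, 0, 0.012], [0, 0, -0.04, 0, 0, 0, 0.012], [0, 0, -0.09, 0, 0, 0, 0.012], [0, 0, -0.14, 0, 0, 0, 0.012], [0, 0, -0.19, 0, 0, 0, 0.012], [0, 0, -0.24, 0, 0, 0, 0.012], [0, 0, -0.28, 0, 0, 0, 0.012], [0, 0, -0.29, 0, 0, 0, 0.012]]]'

```text
t: 8.65
eef_pos: [0.4643, -0.2557, 0.3251]
ee_rot: [-3.137, 0.013, -3.086]
force: [-0.4, 0.3, -0.2]
width: 0.0183
```

```bash
python3 - <<'E'
from h import *
a=.116;ax=np.array([np.cos(a),np.sin(a)]);ay=np.array([-ax[1],ax[0]]);m=np.array([.4765,.189])
to([*(m+.01*ax-.025*ay),.32],-1.455)
im=optics.grab_frame('wrist');cv2.imwrite('pics/w6.png',im[:,:,::-1])
E
```

```text
t 8.65 pos [ 0.4643 -0.2557  0.3251] rpy [-3.137  0.013 -3.086] F [-0.4  0.3 -0.2] w 0.0183 q [-0.13  0.07 -0.19  0.   -1.3  -1.38]
shift [-0.0484  0.419   0.0039] rot [ -0.77   0.35 -93.43]
```

View pics/w6.png

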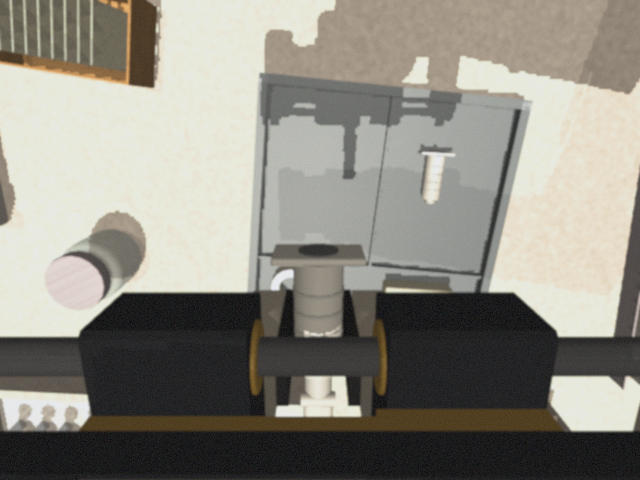

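The holder is gripped by the barrel at 18.3 mm and stays level. Moving it over the mouth.

jog_arm --motion '[[[0, 0.03, 0, 0, 0, -8, 0.012], [-0.01, 0.07, 0, 0, 0, -16, 0.012], [-0.015, 0.11, 0, 0, 0, -24, 0.012], [-0.02, 0.15, 0, 0, 0, -33, 0.012], [-0.025, 0.19, 0, 0, 0, -41, 0.012], [-0.03, 0.23, 0, 0, 0, -50, 0.012], [-0.035, 0.27, 0, 0, 0, -58, 0.012], [-0.04, 0.31, 0, 0, 0, -66, 0.012]]]'

```text
t: 9.5
eef_pos: [0.4859, 0.0577, 0.3224]
ee_rot: [-3.131, 0.0, -1.928]
force: [1.4, 0.4, 0.3]
width: 0.0182
```

```bash
python3 - <<'E'
from h import *
a=.116;ax=np.array([np.cos(a),np.sin(a)]);ay=np.array([-ax[1],ax[0]]);m=np.array([.4765,.189])
to([*(m+.01*ax-.025*ay),.32],-1.455)
E
```

```text
t 9.5 pos [0.4859 0.0577 0.3224] rpy [-3.131  0.    -1.928] F [1.4 0.4 0.3] w 0.0182 q [ 0.53 -0.   -0.27  0.01 -1.29 -0.89]
shift [-0.1021  0.0344  0.0021] rot [ -0.6   -0.13 -27.09]
```

jog_arm --motion '[[[-0.03, 0.01, 0, 0, 0, -8, 0.012], [-0.06, 0.02, 0, -0.3, 0, -16, 0.012], [-0.09, 0.03, 0, -0.6, 0, -24, 0.012], [-0.102, 0.034, 0.002, -0.6, 0, -27, 0.012], [-0.102, 0.034, 0.002, -0.6, 0, -27, 0.012], [-0.102, 0.034, 0.002, -0.6, 0, -27, 0.012]]]'

```text
t: 10.1
eef_pos: [0.4891, 0.1648, 0.319]
ee_rot: [3.139, -0.003, -1.457]
force: [0.4, -0.1, 0.2]
width: 0.0181
```

```bash
python3 - <<'E'
from h import *
a=.116;ax=np.array([np.cos(a),np.sin(a)]);ay=np.array([-ax[1],ax[0]]);m=np.array([.4765,.189])
to([*(m+.01*ax-.025*ay),.163],-1.455)
for n in ['wrist','scene','top']:
  im=optics.grab_frame(n);cv2.imwrite(f'pics/{n}7.png',im[:,:,::-1])
zoom('pics/scene7.png',270,100,170,180,3.3,'pics/z7.png')
zoom('pics/top7.png',195,195,110,130,4.5,'pics/z8.png')
E
```

```text
t 10.1 pos [0.4891 0.1648 0.319 ] rpy [ 3.139e+00 -3.000e-03 -1.457e+00] F [ 0.4 -0.1  0.2] w 0.0181 q [ 0.71  0.06 -0.22  0.   -1.3  -0.59]
shift [-0.0009 -0.0006  0.156 ] rot [ 0.14 -0.18 -0.14]
```

View pics/z7.png

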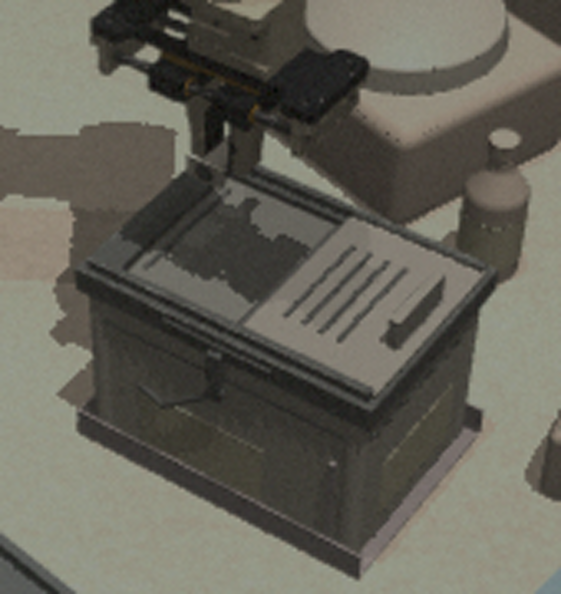

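View pics/wrist7.png

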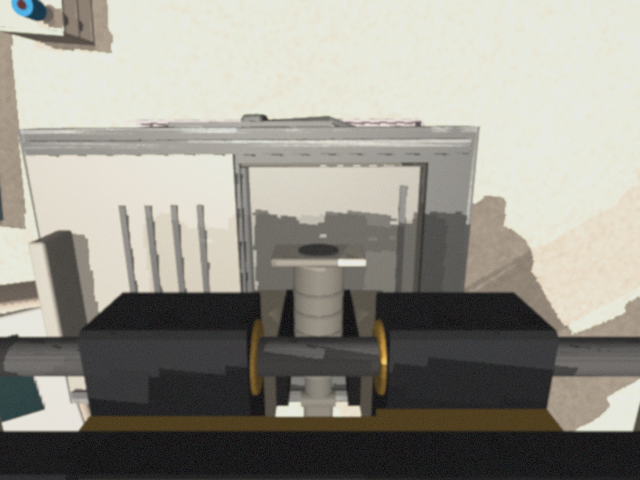

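View pics/z8.png

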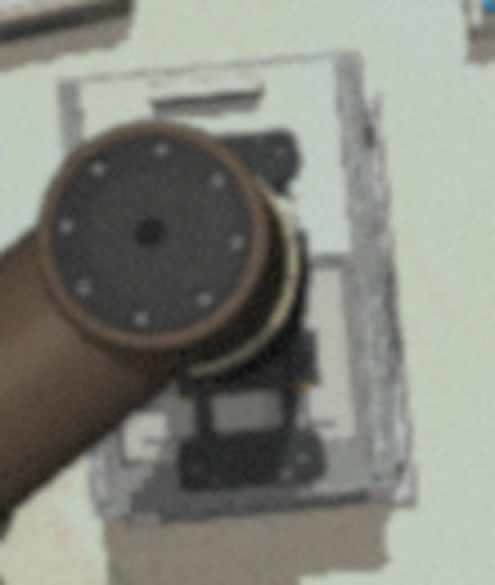

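```bash
python3 - <<'E'
from h import *
st=arm.get_state();a=.116;ax=np.array([np.cos(a),np.sin(a)]);ay=np.array([-ax[1],ax[0]]);m=np.array([.4765,.189])
for n,p,z in [('mouth back',(247,165),.188),('mouth front',(426,165),.19),('front lower',(421,280),.19),('shutter edge',(235,160),.194),('mouth right',(335,165),.19),('flange L',(272,262),.305)]:
    X=onz('wrist',p,z,st)[:2]-m;print(n,(X@ax).round(4),(X@ay).round(4))
print((st['eef_pos'][:2]-m)@ax,(st['eef_pos'][:2]-m)@ay)
E
```

```text
mouth back 0.0549 -0.0725
mouth front -0.0554 -0.0723
front lower -0.0571 0.0032
shutter edge 0.061 -0.0762
mouth right 0.0005 -0.0725
flange L 0.0282 -0.0491
0.010098124752133735 -0.02608515436707402
```

The mouth estimate is confirmed to about 2 mm and the shutter edge is at 61 mm, which is fully open. Going down through the flap.

jog_arm --motion '[[[0, 0, 0.03, 0, 0, 0, 0.012], [0, 0, 0.065, 0, 0, 0, 0.012], [0, 0, 0.09, 0, 0, 0, 0.012], [0, 0, 0.1, 0, 0, 0, 0.012], [0, 0, 0.11, 0, 0, 0, 0.012], [0, 0, 0.12, 0, 0, 0, 0.012], [0, 0, 0.128, 0, 0, 0, 0.012], [0, 0, 0.13, 0, 0, 0, 0.012]]]' --newtons 30

```text
t: 11.05
eef_pos: [0.49, 0.1642, 0.1901]
ee_rot: [-3.141, -0.002, -1.458]
force: [0.7, -0.2, 5.5]
width: 0.0182
```

jog_arm --motion '[[[0, 0, 0.006, 0, 0, 0, 0.012], [0, 0, 0.013, 0, 0, 0, 0.012], [0, 0, 0.02, 0, 0, 0, 0.012], [0, 0, 0.025, 0, 0, 0, 0.012], [0, 0, 0.026, 0, 0, 0, 0.012], [0, 0, 0.026, 0, 0, 0, 0.012]]]'

```text
t: 11.65
eef_pos: [0.4895, 0.164, 0.1637]
ee_rot: [3.141, -0.002, -1.459]
force: [-2.9, -0.2, 1.2]
width: 0.0181
```

```bash
python3 - <<'E'
from h import *
to([.489,.164,.163],-1.455)
for n in ['wrist','scene']:
  im=optics.grab_frame(n);cv2.imwrite(f'pics/{n}9.png',im[:,:,::-1])
zoom('pics/scene9.png',270,100,170,180,3.3,'pics/z9.png')
E
```

```text
t 11.65 pos [0.4895 0.164  0.1637] rpy [ 3.141e+00 -2.000e-03 -1.459e+00] F [-2.9 -0.2  1.2] w 0.0181 q [ 0.7   0.17 -0.45  0.   -0.95 -0.59]
shift [-0.0001  0.0004  0.0007] rot [ 0.05 -0.12 -0.2 ]
```

View pics/z9.png

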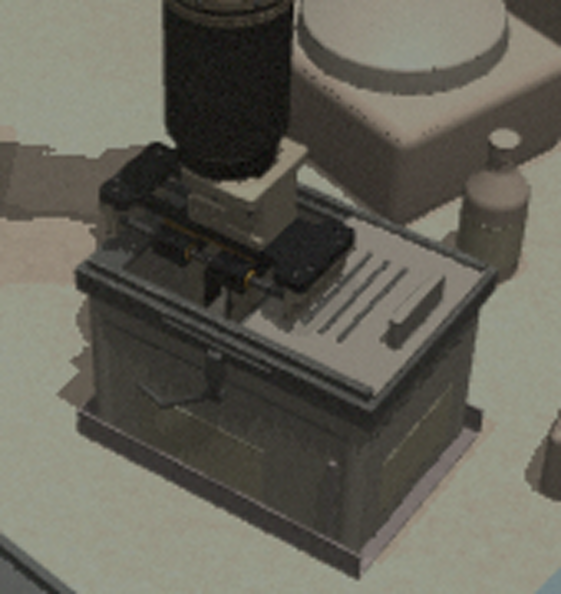

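View pics/wrist9.png

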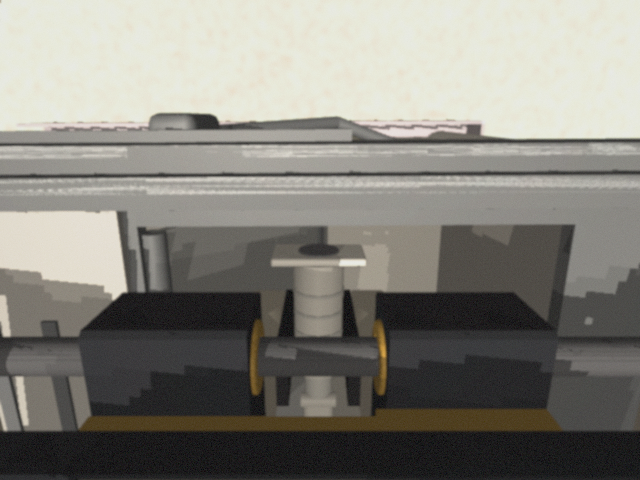

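The flap is pressed steeply open and the holder is hanging in the mouth, with about 3 N on the tool. Releasing, with the fingers held where they are.

jog_arm --motion '[[[0, 0, 0, 0, 0, 0, 0.03], [0, 0, 0, 0, 0, 0, 0.03], [0, 0, 0, 0, 0, 0, 0.03], [0, 0, 0, 0, 0, 0, 0.03], [0, 0, 0, 0, 0, 0, 0.03], [0, 0, 0, 0, 0, 0, 0.03], [0, 0, 0, 0, 0, 0, 0.03], [0, 0, 0, 0, 0, 0, 0.03]]]'

```text
t: 12.55
eef_pos: [0.4893, 0.1638, 0.1637]
ee_rot: [3.14, -0.002, -1.459]
force: [-3.8, -1.8, -0.6]
width: 0.03
```

```bash
python3 - <<'E'
from h import *
to([.489,.164,.163],-1.455)
im=optics.grab_frame('wrist');cv2.imwrite(f'pics/w10.png',im[:,:,::-1])
E
```

```text
t 12.55 pos [0.4893 0.1638 0.1637] rpy [ 3.140e+00 -2.000e-03 -1.459e+00] F [-3.8 -1.8 -0.6] w 0.03 q [ 0.7   0.17 -0.45  0.   -0.95 -0.59]
shift [-0.0002  0.0003  0.0007] rot [ 0.07 -0.13 -0.21]
```

View pics/w10.png

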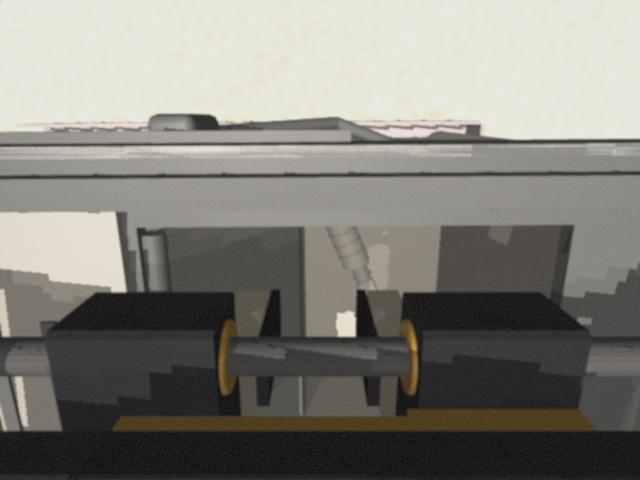

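The holder lies on the bin floor, visible at (350,255), and the fingers are empty. Retracting.

jog_arm --motion '[[[0, 0.002, -0.02, 0, 0, 0, 0.03], [0, 0.002, -0.05, 0, 0, 0, 0.03], [0, 0.002, -0.09, 0, 0, 0, 0.03], [0, 0.002, -0.13, 0, 0, 0, 0.03], [0, 0.002, -0.16, 0, 0, 0, 0.03], [0, 0.002, -0.16, 0, 0, 0, 0.05], [0, 0.002, -0.16, 0, 0, 0, 0.05], [0, 0.002, -0.16, 0, 0, 0, 0.05]]]'

```text
t: 13.4
eef_pos: [0.4876, 0.1641, 0.3233]
ee_rot: [3.141, -0.002, -1.459]
force: [-1.1, 0.7, -1.1]
width: 0.0475
```

```bash
python3 - <<'E'
from h import *
to([.6455,.211,.223],-1.455)
im=optics.grab_frame('wrist');cv2.imwrite(f'pics/w11.png',im[:,:,::-1])
E
```

```text
t 13.4 pos [0.4876 0.1641 0.3233] rpy [ 3.141e+00 -2.000e-03 -1.459e+00] F [-1.1  0.7 -1.1] w 0.0475 q [ 0.71  0.05 -0.21  0.   -1.31 -0.6 ]
shift [-0.0292 -0.1622  0.1   ] rot [ 0.05 -0.12 -0.21]
```

View pics/w11.png

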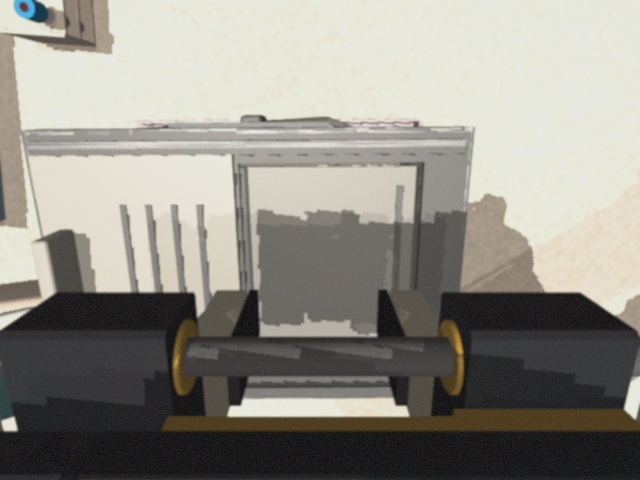

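The flap has swung shut and the mouth looks flat and level. Now gripping the rib again.

jog_arm --motion '[[[-0.01, -0.04, 0, 0, 0, 0, 0.05], [-0.02, -0.085, 0, 0, 0, 0, 0.05], [-0.025, -0.13, 0, 0, 0, 0, 0.05], [-0.029, -0.162, 0, 0, 0, -0.2, 0.05], [-0.029, -0.162, 0, 0, 0, -0.2, 0.05], [-0.029, -0.162, 0.04, 0, 0, -0.2, 0.05], [-0.029, -0.162, 0.08, 0, 0, -0.2, 0.05], [-0.029, -0.162, 0.1, 0, 0, -0.2, 0.05]]]'

```text
t: 14.25
eef_pos: [0.6431, 0.2098, 0.2176]
ee_rot: [3.134, -0.004, -1.456]
force: [0.2, 0.0, 0.3]
width: 0.05
```

jog_arm --motion '[[[0, 0, 0, 0, 0, 0, 0.04], [0, 0, 0, 0, 0, 0, 0.005], [0, 0, 0, 0, 0, 0, 0.005], [0, 0, 0, 0, 0, 0, 0.005], [0, 0, 0, 0, 0, 0, 0.005], [0, 0, 0, 0, 0, 0, 0.005], [0, 0, 0, 0, 0, 0, 0.005], [0, 0, 0, 0, 0, 0, 0.005]]]' --newtons 25

```text
t: 15.05
eef_pos: [0.6433, 0.2098, 0.2176]
ee_rot: [3.135, -0.004, -1.456]
force: [0.8, 1.0, -1.6]
width: 0.0099
```

```bash
python3 - <<'E'
from h import *
s=arm.get_state();p=s['eef_pos'];a=.116
to(p-.126*np.array([np.cos(a),np.sin(a),0]),-1.455)
E
```

```text
t 15.05 pos [0.6433 0.2098 0.2176] rpy [ 3.135 -0.004 -1.456] F [ 0.8  1.  -1.6] w 0.0099 q [ 0.6   0.38 -0.02  0.   -1.17 -0.49]
shift [1.00e-04 1.26e-01 9.00e-04] rot [ 0.4  -0.25 -0.04]
```

jog_arm --motion '[[[0, 0.015, -0.001, 0, 0, 0, 0.005], [0, 0.035, -0.001, 0, 0, 0, 0.005], [0, 0.055, -0.001, 0, 0, 0, 0.005], [0, 0.075, -0.001, 0, 0, 0, 0.005], [0, 0.095, -0.001, 0, 0, 0, 0.005], [0, 0.112, -0.001, 0, 0, 0, 0.005], [0, 0.12, -0.001, 0, 0, 0, 0.005], [0, 0.124, -0.001, 0, 0, 0, 0.005]]]'

```text
t: 15.85
eef_pos: [0.5214, 0.1955, 0.2181]
ee_rot: [3.138, -0.005, -1.455]
force: [27.8, -4.6, -32.0]
width: 0.0099
```

jog_arm --motion '[[[0, 0.003, 0, 0, 0, 0, 0.005], [0, 0.003, 0, 0, 0, 0, 0.005], [0, 0.003, 0, 0, 0, 0, 0.005]]]'

```text
t: 16.15
eef_pos: [0.5215, 0.1954, 0.2179]
ee_rot: [-3.141, -0.005, -1.455]
force: [17.8, -3.3, -16.5]
width: 0.01
```

The shutter moved 122.7 mm to the stop, which took 28 N. Releasing and retracting.

jog_arm --motion '[[[0, 0, 0, 0, 0, 0, 0.05], [0, 0, 0, 0, 0, 0, 0.05], [0, 0, 0, 0, 0, 0, 0.05], [0, 0, -0.04, 0, 0, 0, 0.05], [0, 0, -0.08, 0, 0, 0, 0.05], [-0.02, 0, -0.11, 0, 0, 0, 0.05], [-0.06, 0, -0.12, 0, 0, 0, 0.05], [-0.09, 0, -0.12, 0, 0, 0, 0.05]]]'

```text
t: 16.95
eef_pos: [0.5114, 0.2871, 0.3408]
ee_rot: [-3.137, -0.002, -1.456]
force: [-0.0, 0.2, -0.5]
width: 0.0497
```

jog_arm --motion '[[[0, 0, 0, 0, 0, 0, 0.05], [0, 0, 0, 0, 0, 0, 0.05]]]'

```text
t: 17.15
eef_pos: [0.5111, 0.2878, 0.3414]
ee_rot: [-3.137, -0.001, -1.454]
force: [-0.2, -0.1, 0.5]
width: 0.0499
```

```bash
python3 - <<'E'
from h import *
st=arm.get_state();to([.5,.28,.33],-1.455)
for n in ['wrist','scene','top']:
  im=optics.grab_frame(n);cv2.imwrite(f'pics/{n}12.png',im[:,:,::-1])
E
```

```text
t 17.15 pos [0.5111 0.2878 0.3414] rpy [-3.137e+00 -1.000e-03 -1.454e+00] F [-0.2 -0.1  0.5] w 0.0499 q [ 0.85  0.17 -0.04  0.   -1.36 -0.73]
shift [0.0064 0.012  0.0113] rot [-0.29 -0.08  0.06]
```

View pics/wrist12.png

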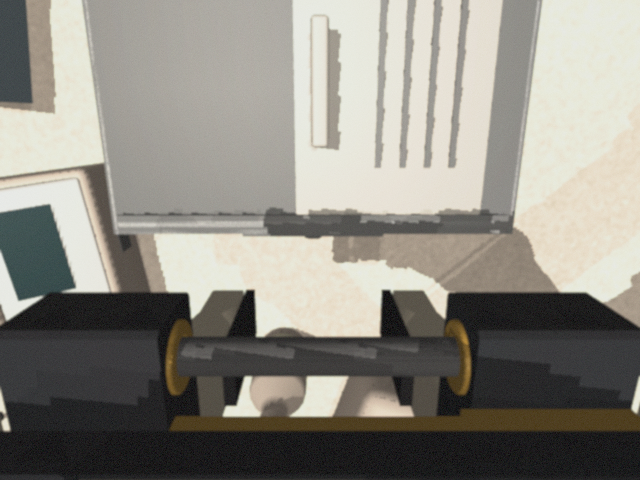

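View pics/scene12.png

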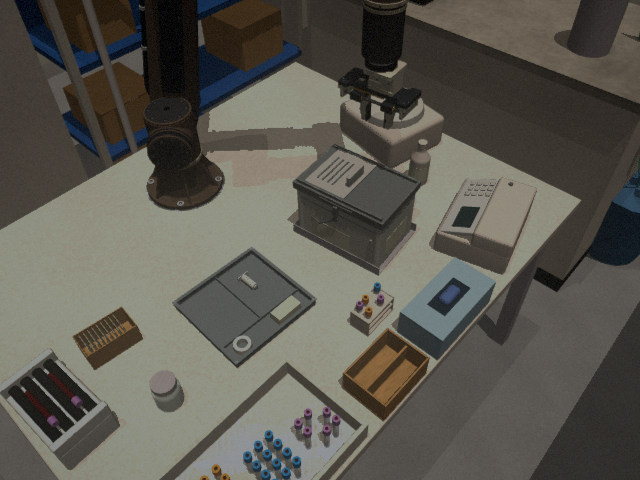

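View pics/top12.png

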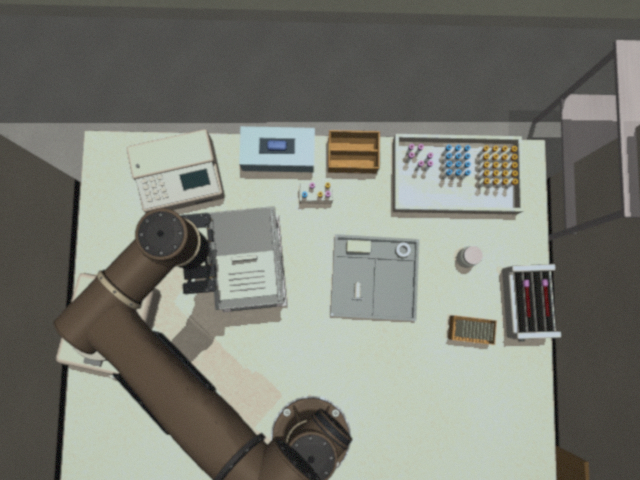

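Final check of the closure against the "before" pictures, using the scene camera, which has an unobstructed view of it.

```bash
python3 - <<'E'
from h import *
a=cv2.imread('pics/scene0.png').astype(int);b=cv2.imread('pics/scene12.png').astype(int)
for n,(x,y,w,h) in {'shutter':(295,145,125,70),'tray':(170,245,150,120),'spare':(232,265,30,28)}.items():
    A=cv2.GaussianBlur(a[y:y+h,x:x+w].astype('float32'),(0,0),1);B=cv2.GaussianBlur(b[y:y+h,x:x+w].astype('float32'),(0,0),1)
    print(n,'shift',cv2.phaseCorrelate(A.mean(2),B.mean(2)),'maxdiff',np.abs(A-B).max())
st=arm.get_state()
ax=np.array([np.cos(.116),np.sin(.116)])
print('rib x', (onz('wrist',(319.5,80),.224,st)[:2]-[.4765,.189])@ax, 'edge',(onz('wrist',(294.5,150),.194,st)[:2]-[.4765,.189])@ax,(onz('wrist',(488,150),.194,st)[:2]-[.4765,.189])@ax)
E
```

```text
shutter shift ((0.4098907151315174, -0.11292061949460219), 0.9036294178432889) maxdiff 60.90017
tray shift ((-0.08749590748119829, 0.03203567320026224), 0.963802150938246) maxdiff 54.80613
spare shift ((-0.02225446351459759, 0.019906689009959067), 0.9868064247899585) maxdiff 3.6160278
rib x 0.04648591772062398 edge 0.06274496811690833 -0.06228020763105246
```

```bash
python3 - <<'E'
from h import *
ga=cv2.imread('pics/scene0.png',0).astype('float32');gb=cv2.imread('pics/scene12.png',0).astype('float32')
for (x,y,w,h) in [(315,155,55,40),(340,160,40,40),(300,180,120,80),(360,150,60,60)]:
    print(cv2.phaseCorrelate(ga[y:y+h,x:x+w],gb[y:y+h,x:x+w],cv2.createHanningWindow((w,h),cv2.CV_32F)))
zoom('pics/scene12.png',280,135,150,140,4,'pics/z13.png')
E
```

```text
((-0.2963494222943446, -0.31152375909638863), 1.0388555228710175)
((-0.20753276196508352, -0.24583531335433406), 1.0239504018425942)
((0.030695419225132525, -0.02881196544525011), 0.9840768444538116)
((0.033291724065094286, -0.11682246855690437), 0.9967283435662587)
```

View pics/z13.png

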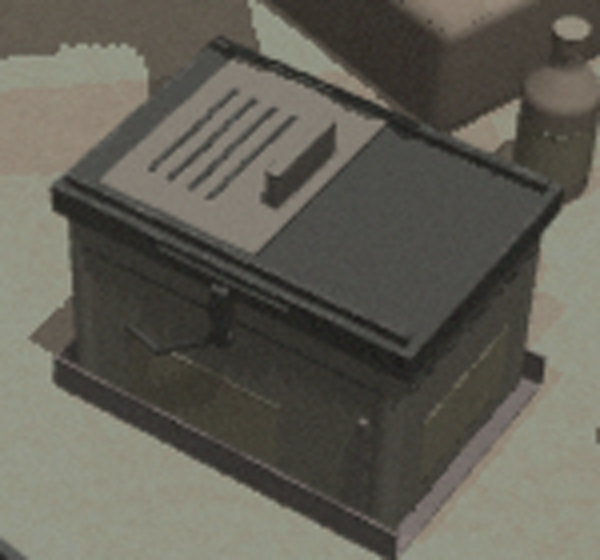

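The closure is back where it started, perhaps 1 mm further shut. Handing in.

```bash
python3 -c "
from station import arm
print(arm.job_done())"
```

```text
the job is handed in; nothing more can be done
None
```

The used holder is in the sharps bin, the flap has swung shut, and the temporary closure is fully shut again. I handed the job in at about 17.5 s, well under the 67 s limit.

What I did: I slid the closure open to its stop and lifted the used holder by its barrel. I pushed it through the flap and let it go, holding the flap open with the fingers for about 0.8 s. I then backed out, let the flap close, and slid the closure shut to its stop.

**Last checks:**
- **Holder:** the wrist camera showed it lying on the bin floor, with the fingers empty.
- **Flap:** the picture taken after backing out showed it shut and level.
- **Closure:** its rib measured 46.5 mm from the mouth's centre (46 mm when fully shut) and its plate edges measured ±62 mm.
- **Spare holder:** it did not move, within 0.03 pixel in the scene camera.
- **Other items:** the before and after pictures show nothing else on the counter moved.
- **Force:** the highest wrist force in the readings was about 43 N, briefly, against the shut stop. That force went through the fingers gripping the rib.

**Small disagreements:**
- **Opening travel:** the arm measured 121.3 mm, not 123 mm, but the plate edge then measured 61 mm, which is fully open.
- **Closing position:** the closure ended about 1 mm further shut than it started, so it was probably not quite shut at the beginning.
- **Image comparison:** a first whole-shutter comparison gave a 0.4 pixel shift the other way. I put that down to the arm's shadow.

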